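Stack slide mailers on the sloping shelf

ROBOT

A 6-joint arm with a two-finger parallel gripper is mounted at the origin on a cart in front of the work surface, level with it; the furniture and walls round the work are solid. World frame = base frame: x ahead of the robot, y to its left, z up, the work surface at z = 0. Lengths are in m, angles in rad, forces in N, time in s.
With the tool pointing down it reaches from about 0.35 to 0.85 m from the base axis. Payload 8.1 kg.
Tool frame: the origin (TCP) lies on the mounting face of the last link; the fingertips stand 186 mm ahead of it and the grasp point (between the pads) lies 167 mm ahead of it (grip_point_offset is the distance from the TCP to the grasp point, in m); z points along the fingers, y is the direction in which the jaws open and shut (so a half turn about z gives the same grasp; the last joint's range is limited). The gripper opens to 93 mm and grips with 3 to 60 N. Pads are 15 mm wide; open, the fingers measure 128 mm over their backs; the gripper's body (75 mm by 188 mm) begins 65 mm behind the grasp point.
Start: joints at [-1.375, 0.13, 1.488, -0, 1.523, -0.085], TCP at [0.166, -0.577, 0.405] pointing down, gripper open.
Joint ranges: [-2.96, 2.96], [-0.89, 2.26], [0.02, 2.5], [-1.34, 4.48], [0, 2.73], [-2.66, 2.66]. Speed limits (rad/s): [2.39, 2.39, 2.79, 3.14, 3.14, 3.14].

INTERFACE

Orientations are given as a rotation vector (axis times angle).
In Python, from plant import read_state, read_camera, close_job, grip_point_offset gives the robot as it stands.
- The arm moves only by the shell command python3 -m creep 'ROWS' [OPENING] [FORCE]. ROWS is JSON, a list of rows, each a list of 2 entries, a list of its own where there are three numbers: the shift along the tool's x, y, z in cm, then the turn, a rotation vector about the tool's x, y, z in degrees. In form: [[[tx, ty, tz], [rx, ry, rz]], ...]. A call has 1 to 12 rows; each row shifts and turns the commanded pose from where the row before left it, along the tool's axes as they then stand; what a row does not reach is not made up. A row lasts 1/12 s, in which the tool goes at most 41.7 mm and 7.16 degrees, less where a joint would pass 70% of its speed; a pose out of reach is approached as far as the arm can. A call is refused whole if a number of a shift passes 4.17 or a number of a turn 7.16, either way. A call with a gripper value outside its range is refused whole. OPENING is the opening in per cent of the stroke, from 0 (shut) to 100 (fully open), set as the call begins (- or left out, the last holds). The fingers move at their own pace and stop on an object; FORCE is the grip in N (left out, the last holds). Time passes only in rows, so rows that do not move let the fingers close. It gives the time, the measured TCP pose, the force and the opening at its end, in the units of the state.
- read_state(): the state, without advancing time (a new reading comes with each control period).
- read_camera(name): name is "scene" or "top" or "wrist"; returns a dict with "img" (384x512x3 uint8, red, green, blue), "K" (3x3 intrinsics, pixels), "T" (4x4, takes a point from camera to world coordinates). Camera axes: x right, y down, z forward; pixel columns grow to the right and rows downward; lengths in m; the calibration is good to about 2 mm. A picture is of the moment at which its call begins. There is no depth.
- close_job(): hands the job in, once; it reports no verdict.
The state is a dict: "t": time; "q": joint angles; "dq": joint speeds; "joint_torque": joint torques, N m; "tool_pos": TCP position; "orientation": TCP orientation; "force": force on the tool from outside, world axes, zero at the start; "wrist_torque": the same for the moment, N m; "opening": finger opening in m.
Only numpy, scipy, OpenCV 4.12 (cv2) and the standard library are available. Lean on these libraries where they do the work, as an engineer would, in place of code of your own. Each camera call takes 0.05 s, during which the arm holds its last target.

TASK

Line up the slide mailers for the microscope on the sloping shelf of the grey stand. First slide the green mailer, which was left part-way up the slope, down until it is snug and square against the stop at the low end; then lay the blue mailer flat on top of it, and the yellow one flat on top of the blue, each lengthwise up the slope like the green one and slid down snug and square against the same stop, in the middle of the shelf. Let go of everything and leave the other things on the bench where they are.

Things in the scene. Friction and masses are not known exactly. Their poses are not given: they have to be found in the camera images.
- shelf: grey shelf board, 150 wide x 165 mm long, sloping up 22 degrees away from the robot; along its low near edge a stop, square to the board, 42 mm high, 5 mm thick; no side walls. Origin: inner corner of board surface and stop, mid-width, 45 mm above the bench. x up the slope along the board, y across it, z square out of it. A mailer snug against the stop has its centre at x = 50 mm
- stand: grey bent-sheet stand, fixed to the bench, that carries the shelf; 165 x 150 mm foot, its top at the high far edge 107 mm above the bench; origin under its middle, on the bench. Friction holds mailers on the slope: they do not slide down by themselves
- green_mailer_center (a point): closed flat green plastic slide mailer, blank white label on top, 100 long x 56 wide x 12 mm thick, rigid, about 90 g; it starts on the shelf, lying flat with its length up the slope, its low end 30 mm above the stop. This point is its centre, half-way through its thickness; x along its length, y across its width, z out of the label side
- blue_mailer_center (a point): closed flat blue plastic slide mailer, blank white label on top, 100 long x 56 wide x 12 mm thick, rigid, about 90 g; it starts flat on the bench to the right of the stand. This point is its centre, half-way through its thickness; x along its length, y across its width, z out of the label side
- yellow_mailer_center (a point): closed flat yellow plastic slide mailer, blank white label on top, 100 long x 56 wide x 12 mm thick, rigid, about 90 g; it starts flat on the bench to the right of the stand (blue and yellow may change places). This point is its centre, half-way through its thickness; x along its length, y across its width, z out of the label side
- green_mailer: the green mailer again; origin at the centre of its underside
- blue_mailer: the blue mailer again; origin at the centre of its underside
- yellow_mailer: the yellow mailer again; origin at the centre of its underside
- slide_case_center (a point): bystander: closed wooden slide case 106 x 175 x 47 mm behind the work; its centre
- specimen_cup_center (a point): bystander: clear specimen cup with red lid, 68 mm across, 72 mm high; its centre, 35 mm up
Things that resemble listed ones, but are neither listed nor needed, are in the scene too. What is shaped like the blue_mailer but orange is not meant.

How it is judged:
By the outcome, as a careful person would: the job done as asked, in the order asked, and still so for the second after the job is handed in, with the robot touching nothing.
It also fails if it takes over 64 s, if anything falls off the work surface, if the arm or the gripper's body presses on something with over 40 N, if the wrist force passes 120 N, or if a joint passes its speed limit or range.

## Working session

There is one attempt and no reset: what is moved stays moved. The work goes in short steps, Python scripts to look and compute and a shell command to move; the robot and the scene stay as the last step left them, time stands still between calls to the robot, and variables do not carry over. Pictures are saved under pics/ and viewed, and the job is handed in when it is done.

```bash
ls; mkdir -p pics; python3 - <<'E'
from plant import *
import cv2
print(read_state(), grip_point_offset)
for n in ["scene","top","wrist"]:
    c=read_camera(n); cv2.imwrite(f"pics/{n}0.png",c["img"][:,:,::-1]); print(n,c["K"].tolist(),c["T"].round(4).tolist())
E
```

```text
pics
{'t': 0.0, 'q': array([-1.37540098e+00,  1.31175966e-01,  1.48925215e+00,  3.54742368e-05,
        1.52302147e+00, -8.53992272e-02]), 'dq': array([-8.66931623e-05,  3.56982390e-04, -7.09499438e-04,  4.32842336e-04,
        7.01738487e-04,  3.74246923e-06]), 'joint_torque': array([ 1.32353678e-03, -5.59843791e+01, -4.91758633e+01,  7.68656004e-02,
        3.52950278e-02, -1.13468282e-04]), 'tool_pos': array([ 0.16625619, -0.57627197,  0.4036932 ]), 'orientation': array([-3.10884346e+00, -4.39361070e-01,  1.04706448e-04]), 'force': array([-0.56281048, -0.95479427,  1.02465011]), 'wrist_torque': array([-0.04866491, -0.03497466, -0.032411  ]), 'opening': 0.09290377961682753} 0.1673
scene [[450.34915056717387, 0.0, 253.27577899292757], [0.0, 450.34915056717387, 189.47774556736573], [0.0, 0.0, 1.0]] [[-0.824, -0.2993, 0.481, -0.1002], [-0.5663, 0.4595, -0.6842, 0.7478], [-0.0163, -0.8362, -0.5481, 0.8193], [0.0, 0.0, 0.0, 1.0]]
top [[348.15957285619606, 0.0, 253.02994639714885], [0.0, 348.15957285619606, 198.64404717134332], [0.0, 0.0, 1.0]] [[0.014, -0.9825, 0.1859, 0.3619], [-0.9995, -0.0191, -0.0253, -0.1433], [0.0285, -0.1855, -0.9822, 0.9106], [0.0, 0.0, 0.0, 1.0]]
wrist [[313.05645806138324, 0.0, 256.37488232218794], [0.0, 313.05645806138324, 192.56697120261083], [0.0, 0.0, 1.0]] [[0.277, -0.9306, -0.2393, 0.2316], [-0.9609, -0.2687, -0.0675, -0.558], [-0.0015, 0.2486, -0.9686, 0.3827], [0.0, 0.0, 0.0, 1.0]]
```

View pics/scene0.png

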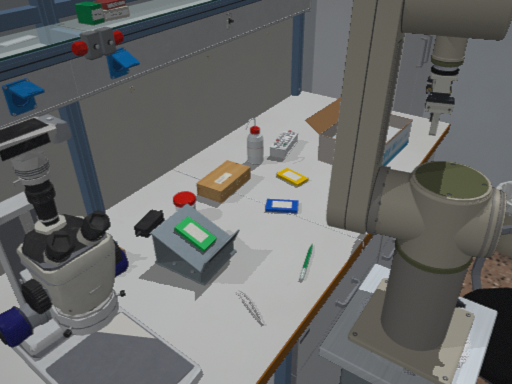

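View pics/top0.png

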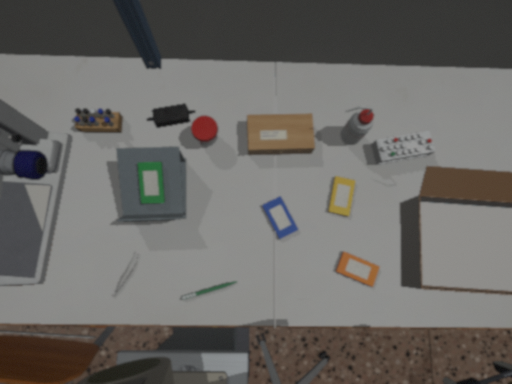

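View pics/wrist0.png

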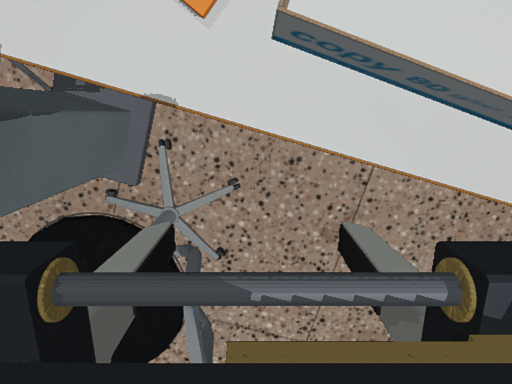

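Top view: stand at about (152,183) with the green mailer at (151,183); blue at (280,217), yellow at (342,197). Orange at (358,269) is the look-alike, so I'll leave it. Next, enlarged crops.

```bash
python3 - <<'E'
import cv2
im=cv2.imread("pics/top0.png")
cv2.imwrite("pics/c_stand.png",cv2.resize(im[130:235,105:205],None,fx=5.5,fy=5.5,interpolation=cv2.INTER_CUBIC))
cv2.imwrite("pics/c_by.png",cv2.resize(im[165:255,250:370],None,fx=6,fy=6,interpolation=cv2.INTER_CUBIC))
E
```

```text
(no output)
```

View pics/c_stand.png

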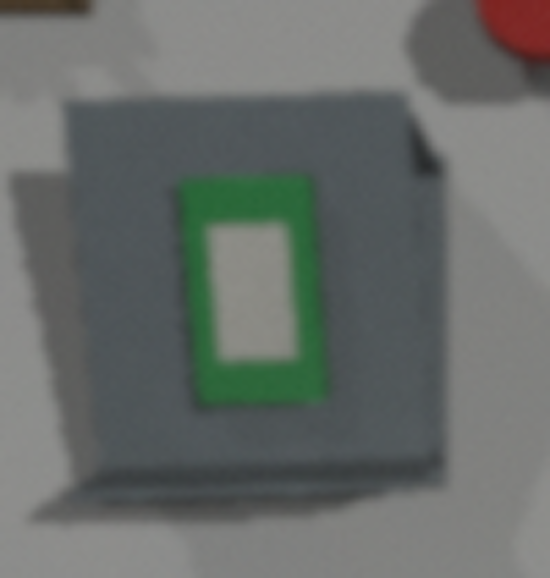

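View pics/c_by.png

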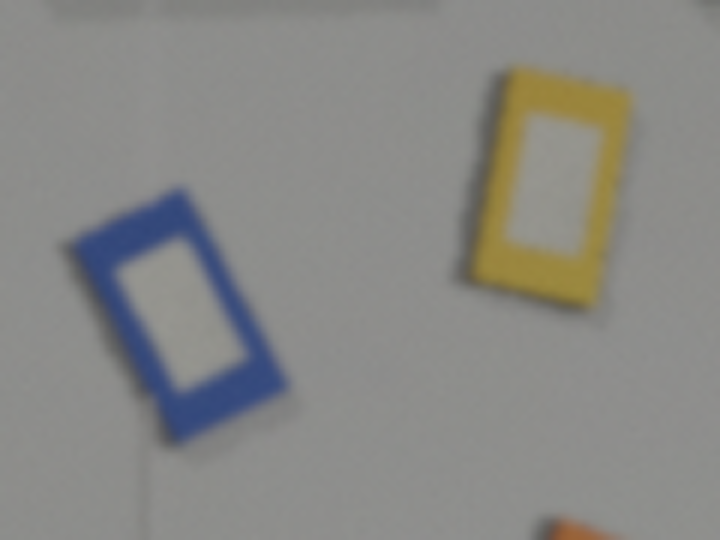

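```bash
cat > h.py <<'E'
import numpy as np
from plant import *
from scipy.spatial.transform import Rotation as R
from scipy.optimize import least_squares
def unproj(c,uv,z):
    d=c["T"][:3,:3]@np.linalg.solve(c["K"],[uv[0],uv[1],1]); o=c["T"][:3,3]
    return o+d*(z-o[2])/d[2]
def proj(c,P):
    P=np.atleast_2d(P); q=(P-c["T"][:3,3])@c["T"][:3,:3]; q=q@c["K"].T; return q[:,:2]/q[:,2:]
def cr(p,f,ox,oy): return (np.array(p)+.5)/f-.5+[ox,oy]
E
python3 - <<'E'
from h import *
c=read_camera("top")
for n,p,f,o,z in [("blue",[(75,240),(183,188),(290,383),(177,442)],6,(250,165),.012),
 ("yel",[(511,67),(631,90),(594,308),(473,280)],6,(250,165),.012),
 ("standtop",[(68,103),(408,95)],5.5,(105,130),.107),
 ("stoptop",[(76,499),(443,482)],5.5,(105,130),.045+.042*np.cos(np.radians(22)))]:
    w=np.array([unproj(c,cr(q,f,*o),z) for q in p])
    print(n,w.round(4).tolist(),"mean",w.mean(0).round(4),"sides",np.linalg.norm(w-np.roll(w,-1,0),axis=1).round(4))
    d=w[1]-w[0]; print(" edge angle deg",np.degrees(np.arctan2(d[1],d[0])).round(1))
    if len(w)==4: d=w[0]+w[1]-w[2]-w[3]; print(" long axis deg",np.degrees(np.arctan2(d[1],d[0])).round(1))
# stand pose fit
u=np.array([cr(q,5.5,105,130) for q in [(68,103),(408,95),(76,499),(443,482),(180,180),(314,176),(327,402),(199,404)]])
a=np.radians(22);
def sh(p): # origin x,y,yaw
    Rz=R.from_euler('z',p[2]).as_matrix(); Ry=R.from_euler('y',-a).as_matrix(); return Rz@Ry,np.array([p[0],p[1],.045])
def model(p):
    M,t=sh(p)
    L=[(.165,.075,0),(.165,-.075,0),(-.005,.075,.042),(-.005,-.075,.042)]
    cy,yw=p[3:5]
    for s,w in [(1,1),(1,-1),(-1,-1),(-1,1)]:
        L.append((p[5]+s*.05*np.cos(yw)-w*.028*np.sin(yw),cy+s*.05*np.sin(yw)+w*.028*np.cos(yw),.012))
    return proj(c,np.array(L)@M.T+t)
r=least_squares(lambda p:(model(p)-u).ravel(),[.4,.15,0,0,0,.08])
print(r.x.round(4),np.degrees(r.x[[2,4]]).round(2)); print((model(r.x)-u).round(2))
print(sh(r.x)[0]@[.05,0,.006]+sh(r.x)[1])
E
```

```text
blue [[0.5166, -0.1904, 0.012], [0.5407, -0.2378, 0.012], [0.4556, -0.2841, 0.012], [0.4294, -0.2351, 0.012]] mean [ 0.4856 -0.2369  0.012 ] sides [0.0531 0.0969 0.0556 0.098 ]
 edge angle deg -63.0
 long axis deg 27.9
yel [[0.5987, -0.3846, 0.012], [0.5892, -0.4382, 0.012], [0.4908, -0.4179, 0.012], [0.5022, -0.365, 0.012]] mean [ 0.5452 -0.4014  0.012 ] sides [0.0544 0.1006 0.0541 0.0985]
 edge angle deg -100.0
 long axis deg -11.6
standtop [[0.63, 0.1627, 0.107], [0.6371, 0.0162, 0.107]] mean [0.6336 0.0894 0.107 ] sides [0.1467 0.1467]
 edge angle deg -87.2
stoptop [[0.4601, 0.1528, 0.0839], [0.4702, -0.0037, 0.0839]] mean [0.4652 0.0746 0.0839] sides [0.1568 0.1568]
 edge angle deg -86.3
[ 4.835e-01  7.730e-02  7.450e-02 -3.000e-04 -3.200e-02  7.940e-02] [ 4.27 -1.84]
[[-0.3  -0.17]
 [ 1.06 -1.74]
 [ 1.13  1.16]
 [-1.88  0.69]
 [ 0.28 -0.21]
 [-0.31  0.09]
 [-0.01 -0.03]
 [ 0.04  0.14]]
[0.52748543 0.08062067 0.06929343]
```

```bash
cat >> h.py <<'E'
A=np.radians(22)
def shelfR(yaw): return R.from_euler('z',yaw).as_matrix()@R.from_euler('y',-A).as_matrix()
def toolR(M): # tool for frame M (x up slope,y,z): x->x, y->-y, z->-z
    return M@np.diag([1,-1,-1.])
def plan(Rt,tip,N,ahead=.1673,show=True):
    s=read_state(); R0=R.from_rotvec(s["orientation"]).as_matrix(); p0=s["tool_pos"]
    pt=np.array(tip)-Rt[:,2]*ahead
    rv=R.from_matrix(R0.T@Rt).as_rotvec()/N; Q=R.from_rotvec(rv)
    S=np.zeros((3,3));Z=np.zeros((3,3)); X=np.eye(3)
    for k in range(N): S+=X; X=X@Q.as_matrix()
    t=np.linalg.solve(R0@S,pt-p0)
    print("N",N,"row cm",(t*100).round(2).tolist(),"deg",np.degrees(rv).round(2).tolist(),"target",pt.round(3),"|t|",(np.linalg.norm(t)*100).round(2))
    return t,rv
E
python3 - <<'E'
from h import *
M=shelfR(np.radians(3.7)); o=np.array([.4835,.0773,.045])
plan(toolR(M),o+M@[.07,0,.13],22)
E
```

```text
N 22 row cm [1.67, -2.7, 0.56] deg [-0.11, 1.0, 0.56] target [0.437 0.074 0.347] |t| 3.23
```

```bash
python3 -m creep '[[[1.67,-2.7,0.56],[-0.11,1.0,0.56]],[[1.67,-2.7,0.56],[-0.11,1.0,0.56]],[[1.67,-2.7,0.56],[-0.11,1.0,0.56]],[[1.67,-2.7,0.56],[-0.11,1.0,0.56]],[[1.67,-2.7,0.56],[-0.11,1.0,0.56]],[[1.67,-2.7,0.56],[-0.11,1.0,0.56]],[[1.67,-2.7,0.56],[-0.11,1.0,0.56]],[[1.67,-2.7,0.56],[-0.11,1.0,0.56]],[[1.67,-2.7,0.56],[-0.11,1.0,0.56]],[[1.67,-2.7,0.56],[-0.11,1.0,0.56]],[[1.67,-2.7,0.56],[-0.11,1.0,0.56]]]' 100 20; python3 -m creep '[[[1.67,-2.7,0.56],[-0.11,1.0,0.56]],[[1.67,-2.7,0.56],[-0.11,1.0,0.56]],[[1.67,-2.7,0.56],[-0.11,1.0,0.56]],[[1.67,-2.7,0.56],[-0.11,1.0,0.56]],[[1.67,-2.7,0.56],[-0.11,1.0,0.56]],[[1.67,-2.7,0.56],[-0.11,1.0,0.56]],[[1.67,-2.7,0.56],[-0.11,1.0,0.56]],[[1.67,-2.7,0.56],[-0.11,1.0,0.56]],[[1.67,-2.7,0.56],[-0.11,1.0,0.56]],[[1.67,-2.7,0.56],[-0.11,1.0,0.56]],[[1.67,-2.7,0.56],[-0.11,1.0,0.56]],[[0,0,0],[0,0,0]]]'
python3 - <<'E'
from h import *
import cv2
M=shelfR(np.radians(3.7)); o=np.array([.4835,.0773,.045])
plan(toolR(M),o+M@[.07,0,.13],1)
c=read_camera("wrist"); cv2.imwrite("pics/w1.png",c["img"][:,:,::-1])
import pickle; pickle.dump(c,open("w1.pkl","wb"))
E
```

```text
t: 1.12
tool_pos: [0.2813, -0.2433, 0.3572]
orientation: [-3.109, -0.268, -0.303]
force: [-0.3, -0.4, 1.2]
opening: 0.0934
t: 2.12
tool_pos: [0.4379, 0.0774, 0.3471]
orientation: [-3.067, -0.102, -0.602]
force: [-0.5, 0.7, 0.3]
opening: 0.0931
N 1 row cm [-0.1, 0.31, -0.02] deg [-0.13, -0.21, 0.08] target [0.437 0.074 0.347] |t| 0.32
```

View pics/w1.png

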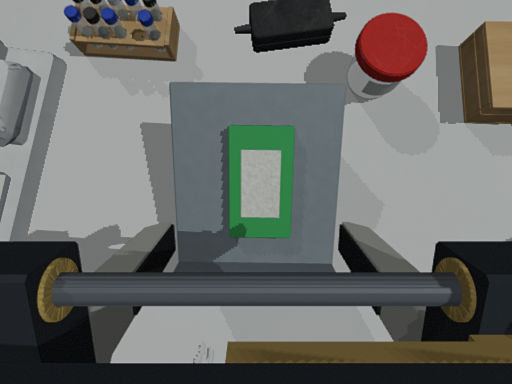

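```bash
python3 - <<'E'
import cv2
im=cv2.imread("pics/w1.png")
cv2.imwrite("pics/w1c.png",cv2.resize(im[70:275,155:360],None,fx=2.9,fy=2.9,interpolation=cv2.INTER_CUBIC))
E
```

```text
(no output)
```

View pics/w1c.png

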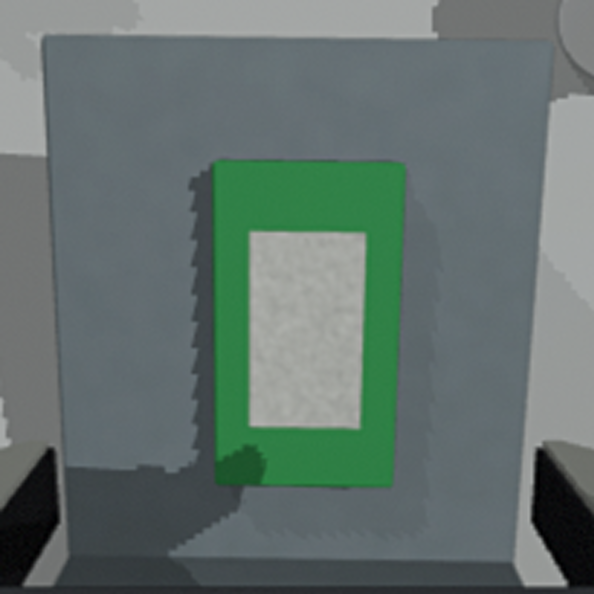

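```bash
cat >> h.py <<'E'
def fitshelf(c,u,fix=None):
    def model(p):
        M=shelfR(p[2]); t=np.array([p[0],p[1],.045+p[6]])
        L=[(.165,.075,0),(.165,-.075,0),(0,-.075,0),(0,.075,0)]
        for s,w in [(1,1),(1,-1),(-1,-1),(-1,1)]:
            yw=p[4]
            L.append((p[5]+s*.05*np.cos(yw)-w*.028*np.sin(yw),p[3]+s*.05*np.sin(yw)+w*.028*np.cos(yw),.012))
        return proj(c,np.array(L)@M.T+t)
    r=least_squares(lambda p:np.r_[(model(p)-u).ravel(),p[6]*1000],[.48,.08,.06,0,0,.08,0])
    return r.x,model(r.x)-u
E
python3 - <<'E'
from h import *
import pickle
c=pickle.load(open("w1.pkl","rb"))
u=np.array([cr(q,2.9,155,70) for q in [(43,36),(552,40),(515,561),(68,558),(214,161),(405,163),(392,486),(217,485)]])
x,e=fitshelf(c,u); print(x.round(4),np.degrees(x[[2,4]]).round(2)); print(e.round(2))
t=c["T"]; s=read_state(); print(R.from_rotvec(s["orientation"]).as_matrix().T@(t[:3,3]-s["tool_pos"]))
E
```

```text
[ 0.4824  0.0811  0.0562 -0.0039 -0.0017  0.0807 -0.0017] [ 3.22 -0.1 ]
[[-1.65 -0.09]
 [ 1.26  0.17]
 [ 0.48  0.06]
 [-0.03 -0.56]
 [-0.84 -0.45]
 [ 0.74 -0.37]
 [ 0.69  0.73]
 [-0.59  0.33]]
[ 0.06869633 -0.00082816  0.02065146]
```

```bash
cat >> h.py <<'E'
YAW=np.radians(3.2); O=np.array([.4826,.0811,.045]); M=shelfR(YAW)
def loc(p,ahead=.186):
    s=read_state(); T=R.from_rotvec(s["orientation"]).as_matrix()
    return M.T@(s["tool_pos"]+T[:,2]*ahead-O)
def go(p,N): plan(toolR(M),O+M@np.array(p),N,ahead=.186)
def show():
    s=read_state(); print("t %.2f"%s["t"],"tip local mm",(loc(0)*1e3).round(1),"rot err deg",np.degrees(R.from_matrix(toolR(M).T@R.from_rotvec(s["orientation"]).as_matrix()).as_rotvec()).round(2),"F shelf",(M.T@s["force"]).round(1),"open %.1f"%(s["opening"]*1e3))
E
python3 - <<'E'
from h import *
show(); go([.08,-.004,.004],6)
E
```

```text
t 2.17 tip local mm [ 70.7  -1.9 110.8] rot err deg [ 0.26  0.05 -0.63] F shelf [ 0.5 -0.3  0.8] open 93.0
N 6 row cm [0.16, 0.03, 1.78] deg [-0.04, -0.01, 0.1] target [0.486 0.077 0.251] |t| 1.79
```

```bash
python3 -m creep '[[[0.16,0.03,1.78],[-0.04,0,0.1]],[[0.16,0.03,1.78],[-0.04,0,0.1]],[[0.16,0.03,1.78],[-0.04,0,0.1]],[[0.16,0.03,1.78],[-0.04,0,0.1]],[[0.16,0.03,1.78],[-0.04,0,0.1]],[[0.16,0.03,0.8],[-0.04,0,0.1]],[[0,0,0],[0,0,0]]]' 
python3 - <<'E'
from h import *
import cv2
show(); go([.08,-.004,.004],2)
for n in ("scene","wrist"):
    c=read_camera(n); im=c["img"][:,:,::-1]
    if n=="scene": im=cv2.resize(im[180:290,130:260],None,fx=5,fy=5,interpolation=cv2.INTER_CUBIC)
    cv2.imwrite(f"pics/{n}2.png",im)
E
```

```text
t: 2.75
tool_pos: [0.4816, 0.0732, 0.2586]
orientation: [-3.075, -0.078, -0.594]
force: [-0.2, -0.4, -1.0]
opening: 0.0932
t 2.75 tip local mm [78.2 -8.2 12.6] rot err deg [-0.14 -0.14  0.27] F shelf [-0.5 -0.4 -0.8] open 93.2
N 2 row cm [0.07, -0.19, 0.43] deg [0.07, 0.07, -0.13] target [0.486 0.077 0.251] |t| 0.48
```

View pics/scene2.png

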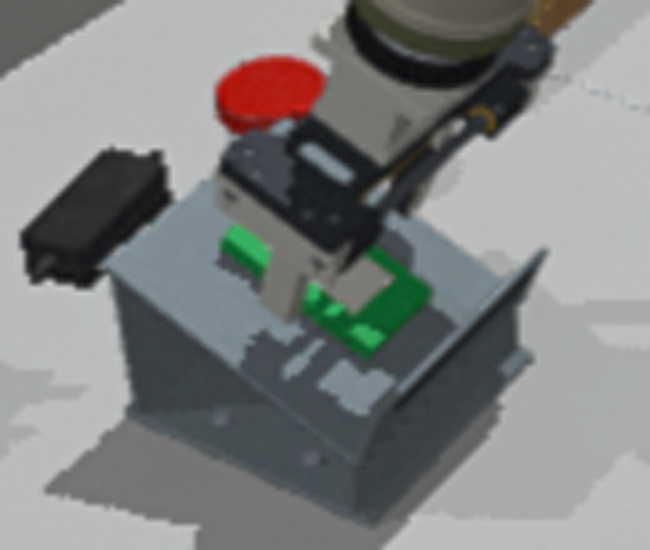

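View pics/wrist2.png

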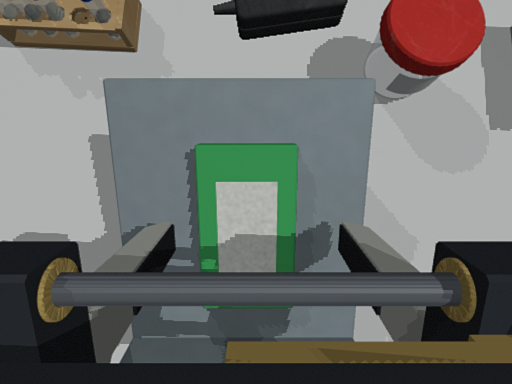

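```bash
python3 -m creep '[[[0.07,-0.2,0.43],[0.07,0.07,-0.13]],[[0.07,-0.2,0.43],[0.07,0.07,-0.13]],[[0,0,0],[0,0,0]],[[0,0,0],[0,0,0]]]' 
python3 - <<'E'
from h import *
show(); go([.08,-.004,.004],1)
E
```

```text
t: 3.18
tool_pos: [0.4865, 0.0786, 0.2534]
orientation: [-3.07, -0.088, -0.603]
force: [-0.2, 0.1, -0.6]
opening: 0.0931
t 3.18 tip local mm [82.4 -2.6  5.8] rot err deg [ 0.05  0.24 -0.07] F shelf [-0.4  0.2 -0.5] open 93.1
N 1 row cm [-0.16, 0.13, 0.18] deg [-0.05, -0.24, 0.07] target [0.486 0.077 0.251] |t| 0.27
```

```bash
python3 -m creep '[[[0,0,0.1],[0,0,0]],[[0,0,0],[0,0,0]],[[0,0,0],[0,0,0]],[[0,0,0],[0,0,0]],[[0,0,0],[0,0,0]],[[0,0,0],[0,0,0]]]' 0 15
python3 - <<'E'
from h import *
show(); go([.055,0,.005],4)
E
```

```text
t: 3.68
tool_pos: [0.4869, 0.0784, 0.2523]
orientation: [-3.07, -0.087, -0.603]
force: [0.2, 0.5, -0.2]
opening: 0.0579
t 3.68 tip local mm [82.2 -2.8  4.7] rot err deg [ 0.04  0.23 -0.05] F shelf [ 0.2  0.5 -0.3] open 57.9
N 4 row cm [-0.66, -0.07, -0.01] deg [-0.01, -0.06, 0.01] target [0.462 0.08  0.243] |t| 0.67
```

```bash
python3 -m creep '[[[0,0,0],[0,0,0]],[[0,0,0],[0,0,0]],[[-0.4,-0.05,0],[0,-0.06,0]],[[-0.5,-0.05,0],[0,-0.06,0]],[[-0.5,-0.05,0],[0,-0.05,0]],[[-0.5,-0.05,0],[0,-0.05,0]],[[-0.4,-0.05,0],[0,0,0]],[[0,0,0],[0,0,0]]]' 0 15
python3 - <<'E'
from h import *
import cv2
show()
c=read_camera("wrist"); cv2.imwrite("pics/w3.png",c["img"][:,:,::-1])
E
```

```text
t: 4.35
tool_pos: [0.4647, 0.0798, 0.2434]
orientation: [-3.072, -0.088, -0.597]
force: [-4.7, 0.1, 3.3]
opening: 0.0558
t 4.35 tip local mm [57.6 -0.2  4.7] rot err deg [ 0.04 -0.02 -0.06] F shelf [-3.1  0.3  4.8] open 55.8
```

View pics/w3.png

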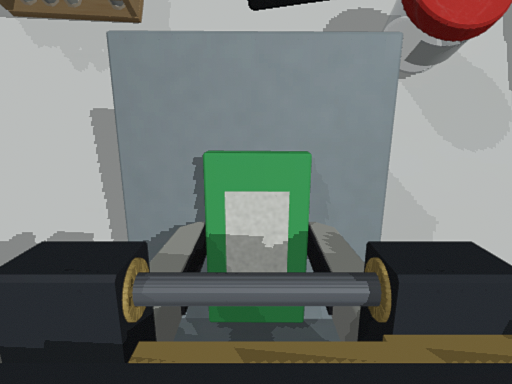

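```bash
python3 -m creep '[[[-0.2,0,0],[0,0,0]],[[-0.2,0,0],[0,0,0]],[[0,0,0],[0,0,0]]]'; python3 -c "
from h import *
show()"; python3 -m creep '[[[-0.2,0,0],[0,0,0]],[[0,0,0],[0,0,0]],[[0,0,0],[0,0,0]]]'; python3 -c "
from h import *
show()"
```

```text
t: 4.65
tool_pos: [0.4617, 0.0795, 0.2422]
orientation: [-3.072, -0.087, -0.598]
force: [-1.4, -0.4, 2.3]
opening: 0.0559
t 4.65 tip local mm [54.5 -0.3  4.7] rot err deg [ 0.04  0.02 -0.05] F shelf [-0.4 -0.3  2.7] open 55.9
t: 4.9
tool_pos: [0.4599, 0.0794, 0.2415]
orientation: [-3.072, -0.087, -0.597]
force: [-1.7, -0.4, 3.7]
opening: 0.0559
t 4.90 tip local mm [52.5 -0.3  4.7] rot err deg [ 0.04  0.01 -0.05] F shelf [-0.3 -0.3  4.1] open 55.9
```

```bash
python3 -m creep '[[[-0.15,0,0],[0,0,0]],[[0,0,0],[0,0,0]],[[0,0,0],[0,0,0]]]'; python3 -c "
from h import *
show()"; python3 -m creep '[[[-0.15,0,0],[0,0,0]],[[0,0,0],[0,0,0]],[[0,0,0],[0,0,0]]]'; python3 -c "
from h import *
show()"
```

```text
t: 5.15
tool_pos: [0.4591, 0.0793, 0.2415]
orientation: [-3.071, -0.087, -0.601]
force: [5.2, -0.4, 1.0]
opening: 0.0557
t 5.15 tip local mm [52.2 -0.4  5. ] rot err deg [ 0.04  0.14 -0.04] F shelf [ 5.2 -0.7 -1. ] open 55.7
t: 5.4
tool_pos: [0.4585, 0.0793, 0.2418]
orientation: [-3.07, -0.087, -0.605]
force: [8.4, 0.8, 1.3]
opening: 0.0558
t 5.40 tip local mm [52.2 -0.3  5.5] rot err deg [ 0.04  0.29 -0.03] F shelf [ 8.3  0.3 -2. ] open 55.8
```

```bash
python3 -m creep '[[[0,0,0],[0,0,0]],[[-0.2,0,0],[0,0,0]],[[0,0,0],[0,0,0]],[[0,0,0],[0,0,0]]]' - 4; python3 -c "
from h import *
show()"; python3 -m creep '[[[0.15,0,0],[0,0,0]],[[0,0,0],[0,0,0]],[[0,0,0],[0,0,0]],[[0,0,0],[0,0,0]],[[0,0,0],[0,0,0]]]' 100 15; python3 -c "
from h import *
show(); go([.07,0,.135],5)"
```

```text
t: 5.73
tool_pos: [0.4559, 0.0792, 0.2402]
orientation: [-3.071, -0.087, -0.6]
force: [5.4, -1.0, 3.3]
opening: 0.0562
t 5.73 tip local mm [48.7 -0.3  5.1] rot err deg [ 0.04  0.13 -0.04] F shelf [ 6.2 -1.3  1.1] open 56.2
t: 6.15
tool_pos: [0.4563, 0.0792, 0.2395]
orientation: [-3.072, -0.087, -0.595]
force: [-0.8, -0.4, 0.6]
opening: 0.0849
t 6.15 tip local mm [48.2 -0.3  4.2] rot err deg [ 0.04 -0.07 -0.05] F shelf [-0.5 -0.4  0.9] open 84.9
N 5 row cm [0.43, -0.01, -2.62] deg [-0.01, 0.01, 0.01] target [0.427 0.078 0.369] |t| 2.65
```

```bash
python3 -m creep '[[[0,0,-2.6],[0,0,0]],[[0.4,0,-2.6],[0,0,0]],[[0.5,0,-2.6],[0,0,0]],[[0.6,0,-2.6],[0,0,0]],[[0.6,0,-2.6],[0,0,0]],[[0,0,0],[0,0,0]]]' 100; python3 - <<'E'
from h import *
import cv2,pickle
show()
c=read_camera("wrist"); cv2.imwrite("pics/w4.png",c["img"][:,:,::-1]);pickle.dump(c,open("w4.pkl","wb"))
im=c["img"][:,:,::-1]
cv2.imwrite("pics/w4c.png",cv2.resize(im[65:275,155:360],None,fx=2.8,fy=2.8,interpolation=cv2.INTER_CUBIC))
E
```

```text
t: 6.65
tool_pos: [0.4284, 0.0776, 0.3748]
orientation: [-3.069, -0.087, -0.611]
force: [1.7, 0.3, 1.7]
opening: 0.0933
t 6.65 tip local mm [ 74.9  -0.3 140.1] rot err deg [ 0.05  0.52 -0.05] F shelf [2.2 0.2 0.9] open 93.3
```

View pics/w4c.png

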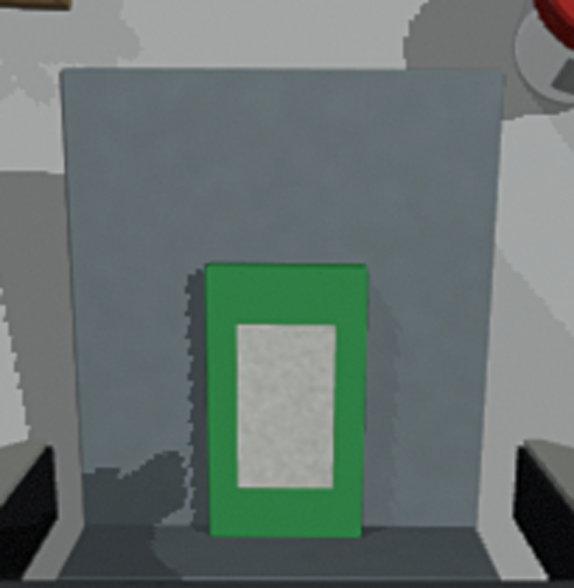

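```bash
python3 - <<'E'
from h import *
import pickle
c=pickle.load(open("w4.pkl","rb"))
u=np.array([cr(q,2.8,155,65) for q in [(62,70),(503,72),(478,528),(84,526),(206,265),(367,265),(361,537),(211,537)]])
x,e=fitshelf(c,u); print(x.round(4),np.degrees(x[[2,4]]).round(2)); print(e.round(2))
# grip plan: blue. centre and long axis from top camera
s=read_state()
for n,ctr,ang in [("blue",(.4856,-.2369,.10),27.9)]:
    Mb=R.from_euler('z',np.radians(ang)).as_matrix()
    plan(toolR(Mb),ctr,14,ahead=.186)
E
```

```text
[ 0.4822  0.0815  0.0522 -0.0018  0.0033  0.0515 -0.0015] [2.99 0.19]
[[-1.46 -0.21]
 [ 1.49 -0.23]
 [ 0.29  0.07]
 [-0.33  0.11]
 [-0.86 -0.14]
 [ 0.82 -0.07]
 [ 0.61  0.21]
 [-0.57  0.11]]
N 14 row cm [-0.31, 2.28, 0.6] deg [0.34, -1.57, -1.74] target [ 0.486 -0.237  0.286] |t| 2.37
```

```bash
python3 -m creep '[[[-0.31,2.28,0.6],[0.34,-1.57,-1.74]],[[-0.31,2.28,0.6],[0.34,-1.57,-1.74]],[[-0.31,2.28,0.6],[0.34,-1.57,-1.74]],[[-0.31,2.28,0.6],[0.34,-1.57,-1.74]],[[-0.31,2.28,0.6],[0.34,-1.57,-1.74]],[[-0.31,2.28,0.6],[0.34,-1.57,-1.74]],[[-0.31,2.28,0.6],[0.34,-1.57,-1.74]],[[-0.31,2.28,0.6],[0.34,-1.57,-1.74]],[[-0.31,2.28,0.6],[0.34,-1.57,-1.74]],[[-0.31,2.28,0.6],[0.34,-1.57,-1.74]],[[-0.31,2.28,0.6],[0.34,-1.57,-1.74]],[[-0.31,2.28,0.6],[0.34,-1.57,-1.74]]]' 100; python3 -m creep '[[[-0.31,2.28,0.6],[0.34,-1.57,-1.74]],[[-0.31,2.28,0.6],[0.34,-1.57,-1.74]],[[0,0,0],[0,0,0]],[[0,0,0],[0,0,0]]]';  python3 - <<'E'
from h import *
import cv2,pickle
plan(toolR(R.from_euler('z',np.radians(27.9)).as_matrix()),(.4856,-.2369,.10),1,ahead=.186)
c=read_camera("wrist"); cv2.imwrite("pics/w5.png",c["img"][:,:,::-1]);pickle.dump(c,open("w5.pkl","wb"))
E
```

```text
t: 7.7
tool_pos: [0.4694, -0.1948, 0.292]
orientation: [-3.065, -0.666, -0.074]
force: [0.6, 0.0, -0.5]
opening: 0.0931
t: 8.03
tool_pos: [0.4837, -0.2378, 0.2799]
orientation: [-3.046, -0.754, 0.012]
force: [-0.3, -0.1, 0.0]
opening: 0.0931
N 1 row cm [0.21, 0.0, -0.62] deg [-0.31, 0.39, -0.08] target [ 0.486 -0.237  0.286] |t| 0.65
```

View pics/w5.png

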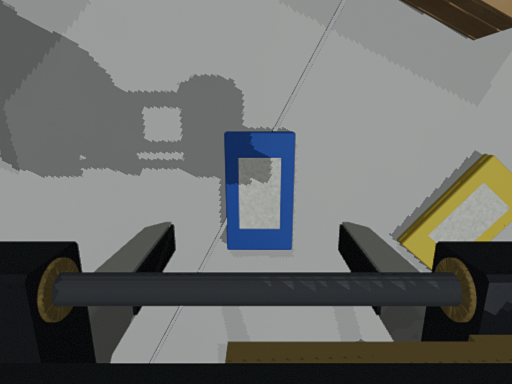

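```bash
cat >> h.py <<'E'
def rect(c,p,z):
    w=np.array([unproj(c,q,z) for q in p]); d=w[0]+w[1]-w[2]-w[3]
    print("ctr",w.mean(0).round(4),"ang",np.degrees(np.arctan2(d[1],d[0])).round(2),"sides",(np.linalg.norm(w-np.roll(w,-1,0),axis=1)*1e3).round(1))
    return w.mean(0),np.arctan2(d[1],d[0])
def flat(ang): return toolR(R.from_euler('z',ang).as_matrix())
E
python3 - <<'E'
from h import *
import pickle
c=pickle.load(open("w5.pkl","rb"))
m,a=rect(c,[(225,132),(295,132),(293,249),(228,249)],.012)
plan(flat(a),(m[0],m[1],.002),5,ahead=.186)
E
```

```text
ctr [ 0.4864 -0.2388  0.012 ] ang 28.23 sides [54.2 98.3 55.5 98.4]
N 5 row cm [0.04, 0.06, 1.85] deg [-0.05, 0.07, -0.08] target [ 0.486 -0.239  0.188] |t| 1.85
```

```bash
python3 -m creep '[[[0.04,0.06,1.9],[-0.05,0.07,-0.08]],[[0.04,0.06,1.9],[-0.05,0.07,-0.08]],[[0.04,0.06,1.9],[-0.05,0.07,-0.08]],[[0.04,0.06,1.9],[-0.05,0.07,-0.08]],[[0.04,0.06,0.9],[-0.05,0.07,-0.08]],[[0,0,0],[0,0,0]],[[0,0,0],[0,0,0]]]' 100; python3 - <<'E'
from h import *
plan(flat(np.radians(28.2)),(.4862,-.2386,.0025),1,ahead=.186)
E
```

```text
t: 8.67
tool_pos: [0.487, -0.2387, 0.1973]
orientation: [3.045, 0.769, 0.002]
force: [0.4, -0.2, 0.5]
opening: 0.0934
N 1 row cm [-0.07, -0.05, 0.88] deg [0.1, -0.05, 0.14] target [ 0.486 -0.239  0.188] |t| 0.89
```

```bash
python3 -m creep '[[[-0.05,0,0.45],[0.1,0,0.14]],[[0,0,0.35],[0,0,0]],[[0,0,0],[0,0,0]],[[0,0,0],[0,0,0]],[[0,0,0],[0,0,0]],[[0,0,0],[0,0,0]],[[0,0,0],[0,0,0]],[[0,0,0],[0,0,0]],[[0,0,0],[0,0,0]]]' 0 20; python3 - <<'E'
from h import *
plan(flat(np.radians(28.2)),(.4862,-.2386,.0025),1,ahead=.186)
E
```

```text
t: 9.42
tool_pos: [0.4868, -0.2396, 0.1894]
orientation: [3.046, 0.765, 0.002]
force: [-0.5, 0.7, 2.4]
opening: 0.0555
N 1 row cm [-0.01, -0.12, 0.09] deg [0.05, -0.07, -0.01] target [ 0.486 -0.239  0.188] |t| 0.15
```

```bash
python3 -m creep '[[[0,0,-1.5],[0,0,0]],[[0,0,-3],[0,0,0]],[[0,0,-3],[0,0,0]],[[0,0,-3],[0,0,0]],[[0,0,-2],[0,0,0]],[[0,0,0],[0,0,0]]]' 0 20; python3 - <<'E'
from h import *
import cv2
show()
go([.064,0.001,.06],14)
c=read_camera("wrist"); cv2.imwrite("pics/w6.png",c["img"][:,:,::-1])
E
```

```text
t: 9.92
tool_pos: [0.4881, -0.2405, 0.3197]
orientation: [3.041, 0.763, 0.011]
force: [0.6, -0.6, -0.5]
opening: 0.0555
t 9.92 tip local mm [  23.1 -322.4   86.4] rot err deg [  4.41 -21.25 -24.74] F shelf [ 0.4 -0.6 -0.7] open 55.5
N 14 row cm [0.37, -2.3, 0.19] deg [-0.31, 1.52, 1.77] target [0.45  0.08  0.297] |t| 2.33
```

View pics/w6.png

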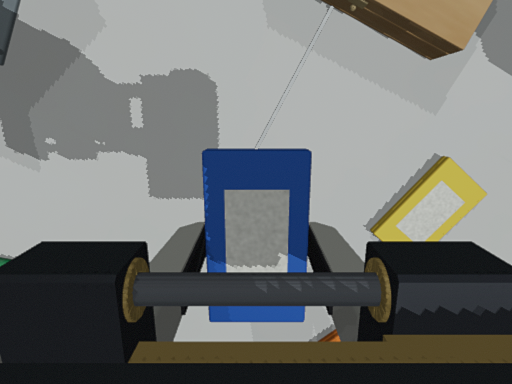

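```bash
python3 -m creep '[[[0.37,-2.3,0.19],[-0.31,1.52,1.77]],[[0.37,-2.3,0.19],[-0.31,1.52,1.77]],[[0.37,-2.3,0.19],[-0.31,1.52,1.77]],[[0.37,-2.3,0.19],[-0.31,1.52,1.77]],[[0.37,-2.3,0.19],[-0.31,1.52,1.77]],[[0.37,-2.3,0.19],[-0.31,1.52,1.77]],[[0.37,-2.3,0.19],[-0.31,1.52,1.77]],[[0.37,-2.3,0.19],[-0.31,1.52,1.77]],[[0.37,-2.3,0.19],[-0.31,1.52,1.77]],[[0.37,-2.3,0.19],[-0.31,1.52,1.77]],[[0.37,-2.3,0.19],[-0.31,1.52,1.77]],[[0.37,-2.3,0.19],[-0.31,1.52,1.77]]]' 0 20; python3 -m creep '[[[0.37,-2.3,0.19],[-0.31,1.52,1.77]],[[0.37,-2.3,0.19],[-0.31,1.52,1.77]],[[0,0,0],[0,0,0]],[[0,0,0],[0,0,0]]]';  python3 - <<'E'
from h import *
import cv2
show()
go([.064,0.0,.024],4)
c=read_camera("wrist"); cv2.imwrite("pics/w7.png",c["img"][:,:,::-1])
c=read_camera("scene"); cv2.imwrite("pics/s7.png",cv2.resize(c["img"][180:290,130:260,::-1],None,fx=5,fy=5,interpolation=cv2.INTER_CUBIC))
E
```

```text
t: 10.97
tool_pos: [0.4436, 0.0363, 0.2924]
orientation: [-3.081, -0.179, -0.501]
force: [0.6, -0.6, -1.4]
opening: 0.0554
t: 11.3
tool_pos: [0.4472, 0.0828, 0.2914]
orientation: [-3.069, -0.088, -0.58]
force: [0.3, 0.7, -1.8]
opening: 0.0556
t 11.30 tip local mm [57.7  4.9 55.7] rot err deg [ 0.37 -0.59 -0.03] F shelf [-0.4  0.6 -1.8] open 55.6
N 4 row cm [0.11, 0.09, 0.79] deg [-0.09, 0.15, 0.01] target [0.463 0.08  0.264] |t| 0.8
```

View pics/w7.png

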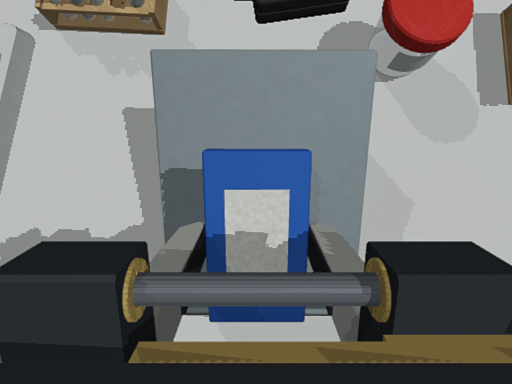

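View pics/s7.png

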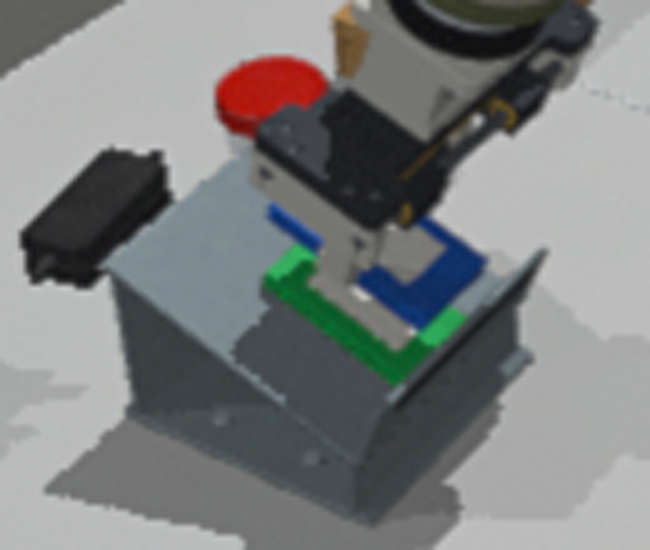

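```bash
python3 -m creep '[[[0.13,0.11,0.79],[-0.09,0.15,0.01]],[[0.13,0.11,0.79],[-0.09,0.15,0.01]],[[0.13,0.11,0.79],[-0.09,0.15,0.01]],[[0.13,0.11,0.79],[-0.09,0.15,0.01]],[[0,0,0],[0,0,0]],[[0,0,0],[0,0,0]]]';  python3 - <<'E'
from h import *
show()
go([.064,0.0,.017],2)
E
```

```text
t: 11.9
tool_pos: [0.4649, 0.0781, 0.265]
orientation: [-3.072, -0.079, -0.6]
force: [0.5, 0.2, -0.1]
opening: 0.0554
t 11.90 tip local mm [66.2 -2.2 24.6] rot err deg [-0.05  0.09  0.23] F shelf [ 0.5  0.1 -0.3] open 55.4
N 2 row cm [-0.09, -0.1, 0.38] deg [0.03, -0.04, -0.12] target [0.466 0.08  0.257] |t| 0.41
```

```bash
python3 -m creep '[[[-0.1,-0.1,0.35],[0.03,-0.04,-0.12]],[[-0.05,-0.1,0.3],[0.03,-0.04,-0.1]],[[0,0,0],[0,0,0]],[[0,0,0],[0,0,0]]]';  python3 -c "
from h import *
show()"; python3 -m creep '[[[0,0,0.2],[0,0,0]],[[0,0,0],[0,0,0]],[[0,0,0],[0,0,0]]]';  python3 -c "
from h import *
show()"
```

```text
t: 12.23
tool_pos: [0.4659, 0.0807, 0.2594]
orientation: [-3.071, -0.087, -0.6]
force: [-0.4, 0.5, -0.5]
opening: 0.0556
t 12.23 tip local mm [65.3  0.6 19.1] rot err deg [ 0.03  0.12 -0.05] F shelf [-0.5  0.6 -0.3] open 55.6
t: 12.48
tool_pos: [0.4668, 0.0806, 0.2577]
orientation: [-3.071, -0.087, -0.601]
force: [-0.2, 0.4, -1.8]
opening: 0.0556
t 12.48 tip local mm [65.5  0.4 17.2] rot err deg [ 0.02  0.14 -0.03] F shelf [-0.8  0.4 -1.6] open 55.6
```

```bash
python3 -m creep '[[[0,0,0.1],[0,0,0]],[[0,0,0],[0,0,0]],[[0,0,0],[0,0,0]]]';  python3 -c "
from h import *
show()"; python3 -m creep '[[[0,0,0.1],[0,0,0]],[[0,0,0],[0,0,0]],[[0,0,0],[0,0,0]]]';  python3 -c "
from h import *
show()"
```

```text
t: 12.73
tool_pos: [0.4671, 0.0806, 0.2567]
orientation: [-3.071, -0.087, -0.601]
force: [0.1, -0.1, -1.2]
opening: 0.0555
t 12.73 tip local mm [65.4  0.4 16.1] rot err deg [ 0.02  0.13 -0.03] F shelf [-0.4 -0.1 -1.2] open 55.5
t: 12.98
tool_pos: [0.4675, 0.0806, 0.2558]
orientation: [-3.071, -0.087, -0.601]
force: [0.4, -0.1, -1.0]
opening: 0.0561
t 12.98 tip local mm [65.4  0.4 15.1] rot err deg [ 0.02  0.14 -0.02] F shelf [ 0.  -0.1 -1.1] open 56.1
```

```bash
python3 -m creep '[[[0,0,0.1],[0,0,0]],[[0,0,0],[0,0,0]],[[0,0,0],[0,0,0]]]';  python3 -c "
from h import *
show()"; python3 -m creep '[[[0,0,0.1],[0,0,0]],[[0,0,0],[0,0,0]],[[0,0,0],[0,0,0]]]';  python3 -c "
from h import *
show()"
```

```text
t: 13.23
tool_pos: [0.4679, 0.0806, 0.2556]
orientation: [-3.071, -0.087, -0.601]
force: [-10.3, -1.6, 9.0]
opening: 0.0556
t 13.23 tip local mm [65.7  0.4 14.8] rot err deg [ 0.02  0.13 -0.04] F shelf [-6.3 -1.1 12.2] open 55.6
t: 13.48
tool_pos: [0.4684, 0.0807, 0.2552]
orientation: [-3.071, -0.087, -0.601]
force: [-13.0, -1.1, 14.3]
opening: 0.0559
t 13.48 tip local mm [66.1  0.4 14.2] rot err deg [ 0.02  0.15 -0.04] F shelf [-6.7 -0.4 18.1] open 55.9
```

```bash
python3 -m creep '[[[0,0,-0.15],[0,0,0]],[[0,0,0],[0,0,0]],[[-0.3,0,0],[0,0,0]],[[-0.4,0,0],[0,0,0]],[[-0.3,0,0],[0,0,0]],[[0,0,0],[0,0,0]],[[0,0,0],[0,0,0]]]';  python3 -c "
from h import *
show()"; python3 -m creep '[[[-0.15,0,0],[0,0,0]],[[0,0,0],[0,0,0]],[[0,0,0],[0,0,0]]]';  python3 -c "
from h import *
show()"
```

```text
t: 14.07
tool_pos: [0.4581, 0.0801, 0.2513]
orientation: [-3.071, -0.087, -0.6]
force: [-0.8, 0.0, -0.6]
opening: 0.0559
t 14.07 tip local mm [55.   0.4 14.5] rot err deg [ 0.02  0.12 -0.03] F shelf [-1.   0.1 -0.2] open 55.9
t: 14.32
tool_pos: [0.457, 0.08, 0.2509]
orientation: [-3.071, -0.087, -0.6]
force: [-0.6, 0.5, -1.6]
opening: 0.0555
t 14.32 tip local mm [53.8  0.4 14.5] rot err deg [ 0.02  0.12 -0.03] F shelf [-1.1  0.5 -1.3] open 55.5
```

```bash
python3 -m creep '[[[-0.15,0,0],[0,0,0]],[[0,0,0],[0,0,0]],[[0,0,0],[0,0,0]]]';  python3 -c "
from h import *
show()"; python3 -m creep '[[[-0.15,0,0],[0,0,0]],[[0,0,0],[0,0,0]],[[0,0,0],[0,0,0]]]';  python3 -c "
from h import *
show()"
```

```text
t: 14.57
tool_pos: [0.4556, 0.0799, 0.2504]
orientation: [-3.071, -0.087, -0.601]
force: [-0.1, -0.3, -1.2]
opening: 0.0556
t 14.57 tip local mm [52.3  0.4 14.6] rot err deg [ 0.02  0.13 -0.03] F shelf [-0.5 -0.3 -1. ] open 55.6
t: 14.82
tool_pos: [0.4546, 0.0798, 0.2503]
orientation: [-3.071, -0.086, -0.603]
force: [2.1, -0.4, -1.0]
opening: 0.0558
t 14.82 tip local mm [51.6  0.4 14.9] rot err deg [ 0.02  0.2  -0.02] F shelf [ 1.5 -0.5 -1.7] open 55.8
```

```bash
python3 -m creep '[[[-0.15,0,0.07],[0,0,0]],[[0,0,0],[0,0,0]],[[0,0,0],[0,0,0]]]';  python3 -c "
from h import *
show()"; python3 -m creep '[[[0,0,0],[0,0,0]],[[-0.25,0,0],[0,0,0]],[[0,0,0],[0,0,0]],[[0,0,0],[0,0,0]]]' - 4;  python3 -c "
from h import *
show()"
```

```text
t: 15.07
tool_pos: [0.4541, 0.0798, 0.25]
orientation: [-3.07, -0.086, -0.606]
force: [5.3, 0.2, 1.8]
opening: 0.0558
t 15.07 tip local mm [51.5  0.3 14.8] rot err deg [ 0.02  0.35 -0.01] F shelf [ 5.6 -0.1 -0.3] open 55.8
t: 15.4
tool_pos: [0.4514, 0.0796, 0.2487]
orientation: [-3.071, -0.086, -0.604]
force: [3.9, -1.2, 4.8]
opening: 0.056
t 15.40 tip local mm [48.2  0.3 14.5] rot err deg [ 0.01  0.26 -0.02] F shelf [ 5.3 -1.4  3. ] open 56.0
```

```bash
python3 -m creep '[[[0.2,0,0],[0,0,0]],[[0,0,0],[0,0,0]],[[0,0,0],[0,0,0]],[[0,0,0],[0,0,0]],[[0,0,0],[0,0,0]],[[0,0,-2.0],[0,0,0]],[[0.4,0,-2.6],[0,0,0]],[[0.5,0,-2.6],[0,0,0]],[[0.6,0,-2.6],[0,0,0]],[[0.6,0,-2.6],[0,0,0]],[[0,0,0],[0,0,0]],[[0,0,0],[0,0,0]]]' 100 15; python3 - <<'E'
from h import *
import cv2,pickle
show()
c=read_camera("wrist");pickle.dump(c,open("w8.pkl","wb"))
im=c["img"][:,:,::-1]
cv2.imwrite("pics/w8c.png",cv2.resize(im[65:275,155:360],None,fx=2.8,fy=2.8,interpolation=cv2.INTER_CUBIC))
c=read_camera("scene"); cv2.imwrite("pics/s8.png",cv2.resize(c["img"][180:290,130:260,::-1],None,fx=5,fy=5,interpolation=cv2.INTER_CUBIC))
E
```

```text
t: 16.4
tool_pos: [0.4259, 0.0783, 0.3733]
orientation: [-3.07, -0.087, -0.607]
force: [-0.3, 0.4, -0.3]
opening: 0.0932
t 16.40 tip local mm [ 71.5   0.4 139.7] rot err deg [ 0.03  0.36 -0.03] F shelf [-0.4  0.4 -0.2] open 93.2
```

View pics/w8c.png

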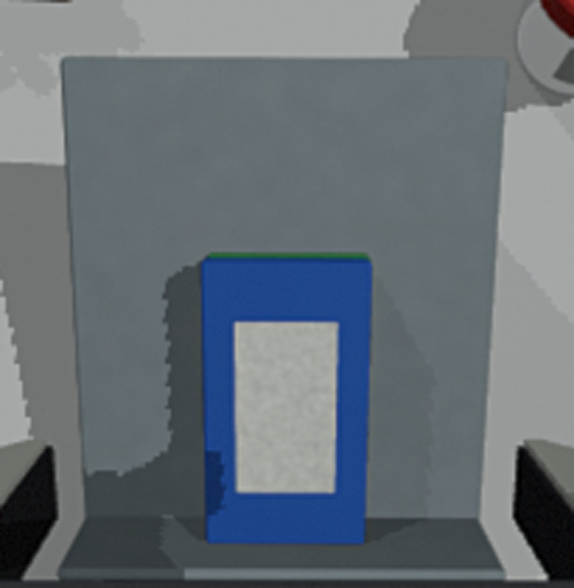

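View pics/s8.png

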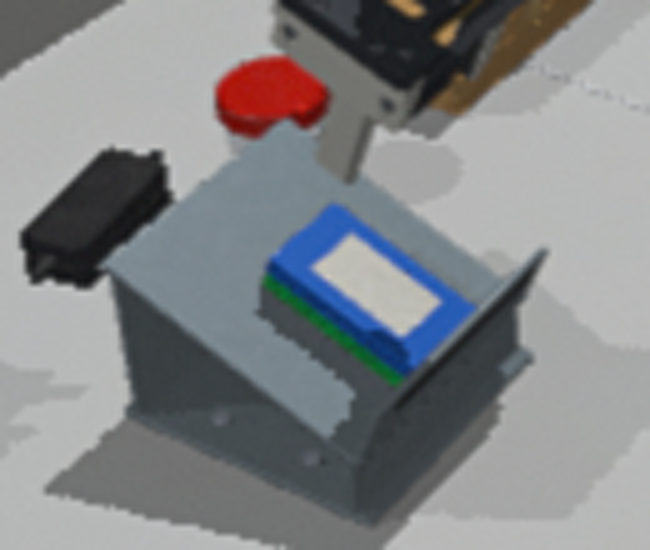

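```bash
python3 - <<'E'
from h import *
import pickle
c=pickle.load(open("w8.pkl","rb"))
# predicted blue/green far top edge when snug
for n,z in (("blue",.024),("green",.012)):
    print(n,((proj(c,np.array([[.1,.028,z],[.1,-.028,z],[0,-.028,z],[0,.028,z]])@M.T+O)-[155,65]+.5)*2.8).round(0).tolist())
plan(flat(np.radians(-11.6)),(.5452,-.4014,.10),20,ahead=.186)
E
```

```text
blue [[197.0, 261.0], [371.0, 261.0], [364.0, 547.0], [204.0, 547.0]]
green [[201.0, 256.0], [368.0, 257.0], [362.0, 532.0], [207.0, 532.0]]
N 20 row cm [0.67, 2.37, 0.55] deg [-0.14, -1.1, 0.73] target [ 0.545 -0.401  0.286] |t| 2.52
```

```bash
python3 -m creep '[[[0.67,2.37,0.55],[-0.14,-1.1,0.73]],[[0.67,2.37,0.55],[-0.14,-1.1,0.73]],[[0.67,2.37,0.55],[-0.14,-1.1,0.73]],[[0.67,2.37,0.55],[-0.14,-1.1,0.73]],[[0.67,2.37,0.55],[-0.14,-1.1,0.73]],[[0.67,2.37,0.55],[-0.14,-1.1,0.73]],[[0.67,2.37,0.55],[-0.14,-1.1,0.73]],[[0.67,2.37,0.55],[-0.14,-1.1,0.73]],[[0.67,2.37,0.55],[-0.14,-1.1,0.73]],[[0.67,2.37,0.55],[-0.14,-1.1,0.73]],[[0.67,2.37,0.55],[-0.14,-1.1,0.73]],[[0.67,2.37,0.55],[-0.14,-1.1,0.73]]]'; python3 -m creep '[[[0.67,2.37,0.55],[-0.14,-1.1,0.73]],[[0.67,2.37,0.55],[-0.14,-1.1,0.73]],[[0.67,2.37,0.55],[-0.14,-1.1,0.73]],[[0.67,2.37,0.55],[-0.14,-1.1,0.73]],[[0.67,2.37,0.55],[-0.14,-1.1,0.73]],[[0.67,2.37,0.55],[-0.14,-1.1,0.73]],[[0.67,2.37,0.55],[-0.14,-1.1,0.73]],[[0.67,2.37,0.55],[-0.14,-1.1,0.73]],[[0,0,0],[0,0,0]],[[0,0,0],[0,0,0]]]';  python3 - <<'E'
from h import *
import cv2,pickle
plan(flat(np.radians(-11.6)),(.5452,-.4014,.10),1,ahead=.186)
c=read_camera("wrist"); cv2.imwrite("pics/w9.png",c["img"][:,:,::-1]);pickle.dump(c,open("w9.pkl","wb"))
E
```

```text
t: 17.5
tool_pos: [0.5162, -0.2077, 0.3249]
orientation: [-3.122, 0.157, -0.236]
force: [-0.0, -0.5, -0.7]
opening: 0.0931
t: 18.33
tool_pos: [0.5452, -0.4025, 0.2832]
orientation: [-3.121, 0.318, 0.006]
force: [0.7, 0.1, -0.5]
opening: 0.0926
N 1 row cm [-0.03, -0.11, -0.28] deg [-0.22, 0.25, -0.03] target [ 0.545 -0.401  0.286] |t| 0.31
```

View pics/w9.png

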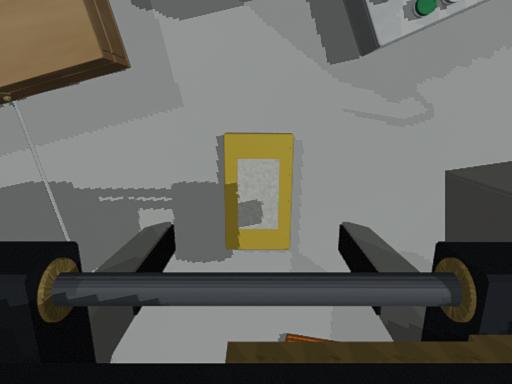

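Yellow mailer (not the orange one, whose edge shows at (310,338)) lies between the fingers with corners (224,134), (293,134), (290,249) and (226,249).

```bash
python3 - <<'E'
from h import *
import pickle
c=pickle.load(open("w9.pkl","rb"))
m,a=rect(c,[(224,134),(293,134),(290,249),(226,249)],.012)
plan(flat(a),(m[0],m[1],.003),5,ahead=.186)
E
```

```text
ctr [ 0.5463 -0.4042  0.012 ] ang -11.79 sides [54.2 98.  55.4 98.1]
N 5 row cm [0.03, 0.05, 1.9] deg [-0.04, 0.04, 0.04] target [ 0.546 -0.404  0.189] |t| 1.9
```

```bash
python3 -m creep '[[[0.03,0.05,1.9],[-0.04,0.04,0.04]],[[0.03,0.05,1.9],[-0.04,0.04,0.04]],[[0.03,0.05,1.9],[-0.04,0.04,0.04]],[[0.03,0.05,1.9],[-0.04,0.04,0.04]],[[0.03,0.05,0.9],[-0.04,0.04,0.04]],[[0,0,0],[0,0,0]],[[0,0,0],[0,0,0]]]' 100; python3 - <<'E'
from h import *
plan(flat(np.radians(-11.8)),(.5463,-.4042,.003),1,ahead=.186)
E
```

```text
t: 18.97
tool_pos: [0.5472, -0.404, 0.2017]
orientation: [3.123, -0.32, 0.004]
force: [-0.8, 0.3, -0.1]
opening: 0.0929
N 1 row cm [-0.08, 0.04, 1.27] deg [0.09, -0.16, 0.1] target [ 0.546 -0.404  0.189] |t| 1.27
```

```bash
python3 -m creep '[[[-0.05,0,0.6],[0.05,-0.1,0.05]],[[0,0,0.6],[0,0,0]],[[0,0,0],[0,0,0]],[[0,0,0],[0,0,0]],[[0,0,0],[0,0,0]],[[0,0,0],[0,0,0]],[[0,0,0],[0,0,0]],[[0,0,0],[0,0,0]],[[0,0,0],[0,0,0]]]' 0 20; python3 - <<'E'
from h import *
plan(flat(np.radians(-11.8)),(.5463,-.4042,.003),1,ahead=.186)
E
python3 -m creep '[[[0,0,-1.5],[0,0,0]],[[0,0,-3],[0,0,0]],[[0,0,-3],[0,0,0]],[[0,0,-3],[0,0,0]],[[0,0,-3],[0,0,0]],[[0,0,0],[0,0,0]]]'; python3 - <<'E'
from h import *
show()
go([.064,0.0,.075],20)
E
```

```text
t: 19.72
tool_pos: [0.5468, -0.4049, 0.1902]
orientation: [3.123, -0.322, 0.003]
force: [-0.3, -0.7, 2.1]
opening: 0.0558
N 1 row cm [-0.07, -0.06, 0.12] deg [0.1, -0.13, 0.01] target [ 0.546 -0.404  0.189] |t| 0.15
t: 20.22
tool_pos: [0.548, -0.4058, 0.3347]
orientation: [3.116, -0.322, 0.018]
force: [1.6, 0.5, 1.5]
opening: 0.0557
t 20.22 tip local mm [  76.  -491.7   81.2] rot err deg [ -3.39 -21.21  14.7 ] F shelf [2.  0.4 0.8] open 55.7
N 20 row cm [-0.73, -2.38, -0.01] deg [0.17, 1.06, -0.73] target [0.444 0.079 0.311] |t| 2.49
```

```bash
python3 -m creep '[[[-0.73,-2.38,0],[0.17,1.06,-0.73]],[[-0.73,-2.38,0],[0.17,1.06,-0.73]],[[-0.73,-2.38,0],[0.17,1.06,-0.73]],[[-0.73,-2.38,0],[0.17,1.06,-0.73]],[[-0.73,-2.38,0],[0.17,1.06,-0.73]],[[-0.73,-2.38,0],[0.17,1.06,-0.73]],[[-0.73,-2.38,0],[0.17,1.06,-0.73]],[[-0.73,-2.38,0],[0.17,1.06,-0.73]],[[-0.73,-2.38,0],[0.17,1.06,-0.73]],[[-0.73,-2.38,0],[0.17,1.06,-0.73]],[[-0.73,-2.38,0],[0.17,1.06,-0.73]],[[-0.73,-2.38,0],[0.17,1.06,-0.73]]]'; python3 -m creep '[[[-0.73,-2.38,0],[0.17,1.06,-0.73]],[[-0.73,-2.38,0],[0.17,1.06,-0.73]],[[-0.73,-2.38,0],[0.17,1.06,-0.73]],[[-0.73,-2.38,0],[0.17,1.06,-0.73]],[[-0.73,-2.38,0],[0.17,1.06,-0.73]],[[-0.73,-2.38,0],[0.17,1.06,-0.73]],[[-0.73,-2.38,0],[0.17,1.06,-0.73]],[[-0.73,-2.38,0],[0.17,1.06,-0.73]],[[0,0,0],[0,0,0]],[[0,0,0],[0,0,0]],[[0,0,0],[0,0,0]]]';  python3 - <<'E'
from h import *
import cv2
show()
go([.064,0.0,.036],4)
c=read_camera("wrist"); cv2.imwrite("pics/w10.png",c["img"][:,:,::-1])
E
```

```text
t: 21.22
tool_pos: [0.4983, -0.1089, 0.319]
orientation: [-3.11, 0.08, -0.355]
force: [0.1, -0.1, -0.3]
opening: 0.0557
t: 22.13
tool_pos: [0.4439, 0.0806, 0.305]
orientation: [-3.067, -0.081, -0.582]
force: [0.3, 0.1, -0.3]
opening: 0.0557
t 22.13 tip local mm [59.9  3.1 69.6] rot err deg [ 0.44 -0.5   0.25] F shelf [ 0.2  0.  -0.4] open 55.7
N 4 row cm [0.07, 0.05, 0.84] deg [-0.11, 0.12, -0.06] target [0.459 0.08  0.275] |t| 0.84
```

View pics/w10.png

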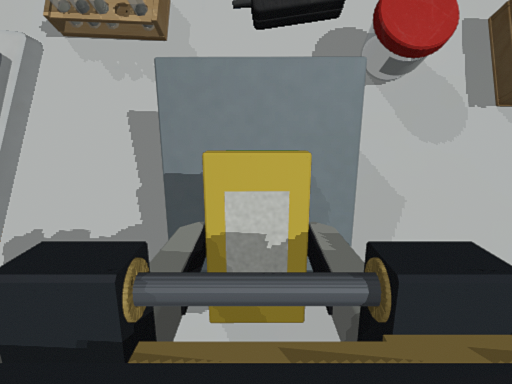

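```bash
python3 -m creep '[[[0.1,0.07,0.84],[-0.11,0.12,-0.06]],[[0.1,0.07,0.84],[-0.11,0.12,-0.06]],[[0.1,0.07,0.84],[-0.11,0.12,-0.06]],[[0.1,0.07,0.84],[-0.11,0.12,-0.06]],[[0,0,0],[0,0,0]],[[0,0,0],[0,0,0]],[[0,0,0],[0,0,0]]]';  python3 - <<'E'
from h import *
show()
go([.064,0.0,.030],2)
E
```

```text
t: 22.77
tool_pos: [0.46, 0.079, 0.2745]
orientation: [-3.073, -0.084, -0.595]
force: [0.1, -0.0, -0.7]
opening: 0.0555
t 22.77 tip local mm [64.7 -0.8 35.2] rot err deg [ 0.01 -0.09  0.05] F shelf [-0.1 -0.1 -0.7] open 55.5
N 2 row cm [-0.05, -0.04, 0.26] deg [-0.0, 0.04, -0.03] target [0.461 0.08  0.269] |t| 0.27
```

```bash
python3 -m creep '[[[0,-0.06,0.25],[0,0.04,-0.03]],[[0,-0.06,0.25],[0,0.04,-0.03]],[[0,0,0],[0,0,0]],[[0,0,0],[0,0,0]]]';  python3 -c "
from h import *
show()"; python3 -m creep '[[[0,0,0.15],[0,0,0]],[[0,0,0],[0,0,0]],[[0,0,0],[0,0,0]]]';  python3 -c "
from h import *
show()"
```

```text
t: 23.1
tool_pos: [0.4618, 0.0805, 0.2701]
orientation: [-3.072, -0.087, -0.598]
force: [0.2, -0.7, -1.4]
opening: 0.0555
t 23.10 tip local mm [65.1  0.6 30.5] rot err deg [ 0.02  0.04 -0.03] F shelf [-0.3 -0.7 -1.4] open 55.5
t: 23.35
tool_pos: [0.4624, 0.0804, 0.2687]
orientation: [-3.072, -0.086, -0.598]
force: [-0.0, -0.1, -0.5]
opening: 0.0557
t 23.35 tip local mm [65.2  0.5 29. ] rot err deg [ 0.01  0.04 -0.02] F shelf [-0.2 -0.1 -0.5] open 55.7
```

```bash
python3 -m creep '[[[0,0,0.1],[0,0,0]],[[0,0,0],[0,0,0]],[[0,0,0],[0,0,0]]]';  python3 -c "
from h import *
show()"; python3 -m creep '[[[0,0,0.1],[0,0,0]],[[0,0,0],[0,0,0]],[[0,0,0],[0,0,0]]]';  python3 -c "
from h import *
show()"
```

```text
t: 23.6
tool_pos: [0.4627, 0.0804, 0.2677]
orientation: [-3.072, -0.086, -0.598]
force: [-0.0, 0.5, -0.8]
opening: 0.0559
t 23.60 tip local mm [65.1  0.4 28. ] rot err deg [ 0.01  0.03 -0.01] F shelf [-0.3  0.5 -0.7] open 55.9
t: 23.85
tool_pos: [0.4632, 0.0804, 0.2675]
orientation: [-3.072, -0.086, -0.598]
force: [-7.2, -0.9, 7.1]
opening: 0.0561
t 23.85 tip local mm [65.4  0.5 27.5] rot err deg [ 0.01  0.04 -0.02] F shelf [-4.1 -0.5  9.3] open 56.1
```

```bash
python3 -m creep '[[[0,0,-0.07],[0,0,0]],[[0,0,0],[0,0,0]],[[-0.3,0,0],[0,0,0]],[[-0.4,0,0],[0,0,0]],[[-0.4,0,0],[0,0,0]],[[0,0,0],[0,0,0]],[[0,0,0],[0,0,0]]]';  python3 -c "
from h import *
show()"; python3 -m creep '[[[-0.15,0,0],[0,0,0]],[[0,0,0],[0,0,0]],[[0,0,0],[0,0,0]]]';  python3 -c "
from h import *
show()"
```

```text
t: 24.43
tool_pos: [0.4523, 0.0798, 0.2631]
orientation: [-3.072, -0.086, -0.598]
force: [0.4, -0.8, -0.2]
opening: 0.0556
t 24.43 tip local mm [53.7  0.5 27.6] rot err deg [ 0.01  0.02 -0.02] F shelf [ 0.2 -0.8 -0.3] open 55.6
t: 24.68
tool_pos: [0.4512, 0.0798, 0.2627]
orientation: [-3.072, -0.086, -0.598]
force: [-0.6, 0.5, -0.4]
opening: 0.0555
t 24.68 tip local mm [52.5  0.4 27.6] rot err deg [ 0.01  0.02 -0.01] F shelf [-0.6  0.5 -0.2] open 55.5
```

```bash
python3 -m creep '[[[-0.15,0,0],[0,0,0]],[[0,0,0],[0,0,0]],[[0,0,0],[0,0,0]]]';  python3 -c "
from h import *
show()"; python3 -m creep '[[[-0.15,0,0.03],[0,0,0]],[[0,0,0],[0,0,0]],[[0,0,0],[0,0,0]]]';  python3 -c "
from h import *
show()"
```

```text
t: 24.93
tool_pos: [0.4504, 0.0797, 0.2628]
orientation: [-3.071, -0.086, -0.601]
force: [3.0, -1.0, 0.0]
opening: 0.0559
t 24.93 tip local mm [52.1  0.4 28.1] rot err deg [ 0.01  0.14 -0.01] F shelf [ 2.7 -1.2 -1.1] open 55.9
t: 25.18
tool_pos: [0.4497, 0.0796, 0.2629]
orientation: [-3.071, -0.086, -0.605]
force: [6.2, -0.1, 0.6]
opening: 0.0553
t 25.18 tip local mm [52.   0.4 28.3] rot err deg [ 0.01  0.29 -0.  ] F shelf [ 6.  -0.5 -1.8] open 55.3
```

```bash
python3 -m creep '[[[0,0,0.05],[0,0,0]],[[-0.2,0,0],[0,0,0]],[[0,0,0],[0,0,0]],[[0,0,0],[0,0,0]]]' - 4;  python3 -c "
from h import *
show()"; python3 -m creep '[[[0.2,0,0],[0,0,0]],[[0,0,0],[0,0,0]],[[0,0,0],[0,0,0]],[[0,0,0],[0,0,0]],[[0,0,0],[0,0,0]],[[0,0,-2.0],[0,0,0]],[[0.4,0,-2.6],[0,0,0]],[[0.5,0,-2.6],[0,0,0]],[[0.6,0,-2.6],[0,0,0]],[[0.6,0,-2.6],[0,0,0]],[[0,0,0],[0,0,0]],[[0,0,0],[0,0,0]]]' 100 15; python3 - <<'E'
from h import *
import cv2,pickle
show()
c=read_camera("wrist");pickle.dump(c,open("w11.pkl","wb"))
im=c["img"][:,:,::-1]
cv2.imwrite("pics/w11c.png",cv2.resize(im[65:275,155:360],None,fx=2.8,fy=2.8,interpolation=cv2.INTER_CUBIC))
for n,z in (("yel",.036),("blue",.024),("green",.012)):
    print(n,((proj(c,np.array([[.1,.028,z],[.1,-.028,z],[0,-.028,z],[0,.028,z]])@M.T+O)-[155,65]+.5)*2.8).round(0).tolist())
c=read_camera("scene"); cv2.imwrite("pics/s11.png",cv2.resize(c["img"][180:290,130:260,::-1],None,fx=5,fy=5,interpolation=cv2.INTER_CUBIC))
E
```

```text
t: 25.52
tool_pos: [0.4476, 0.0795, 0.2612]
orientation: [-3.071, -0.086, -0.602]
force: [4.4, -1.2, 5.2]
opening: 0.0556
t 25.52 tip local mm [49.1  0.3 27.6] rot err deg [-0.    0.18 -0.01] F shelf [ 5.9 -1.4  3.2] open 55.6
t: 26.52
tool_pos: [0.4221, 0.0781, 0.3858]
orientation: [-3.071, -0.086, -0.604]
force: [-0.4, -0.9, -0.6]
opening: 0.0927
t 26.52 tip local mm [ 72.4   0.5 152.6] rot err deg [ 0.01  0.26 -0.01] F shelf [-0.7 -0.9 -0.4] open 92.7
yel [[198.0, 263.0], [371.0, 263.0], [364.0, 547.0], [205.0, 547.0]]
blue [[201.0, 258.0], [368.0, 258.0], [361.0, 532.0], [208.0, 532.0]]
green [[204.0, 254.0], [365.0, 254.0], [359.0, 518.0], [210.0, 518.0]]
```

View pics/w11c.png

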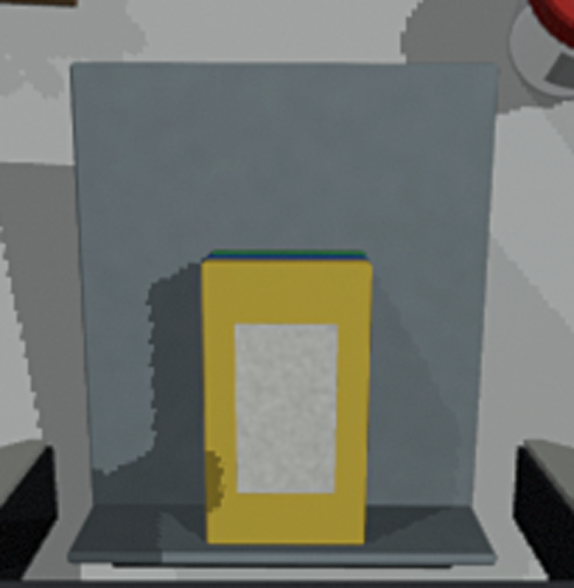

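View pics/s11.png

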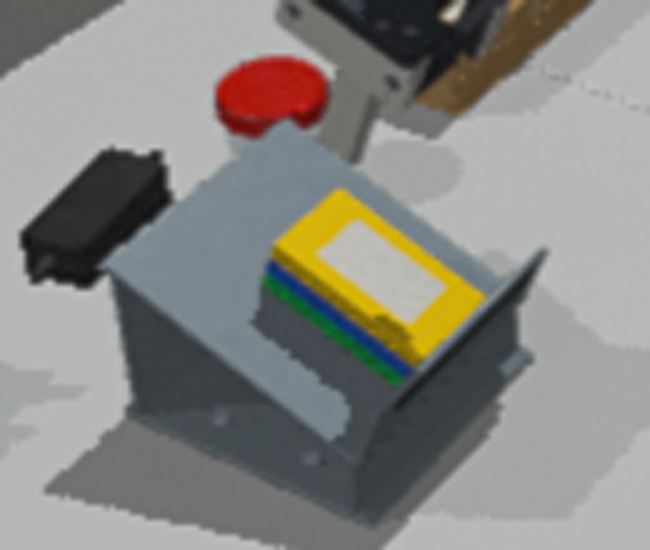

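```bash
python3 - <<'E'
import pickle,cv2
c=pickle.load(open("w11.pkl","rb")); im=c["img"][:,:,::-1]
cv2.imwrite("pics/w11z.png",cv2.resize(im[145:170,220:295],None,fx=10,fy=10,interpolation=cv2.INTER_NEAREST))
E
```

```text
(no output)
```

View pics/w11z.png

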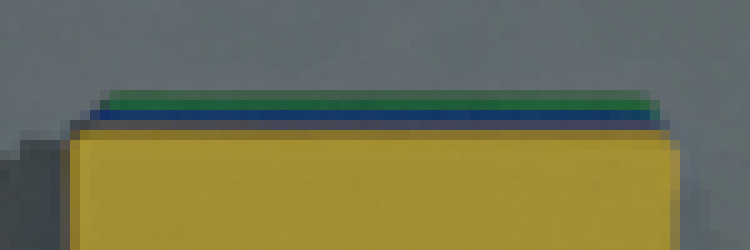

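Stack is flush. To be sure all three are hard against the stop, I'll give the upper ends one gentle push with closed fingers.

```bash
python3 - <<'E'
from h import *
go([.125,0,.05],5); go([.125,0,.006],8)
E
python3 -m creep '[[[1.3,0,2],[0,0,0]],[[1.3,0,2],[0,0,0]],[[1.3,0,2],[0,0,0]],[[1.3,0,2],[0,0,0]],[[0.3,0,2],[0,0,0]],[[0,0,0],[0,0,0]],[[0,0,0],[0,0,0]],[[0,0,0],[0,0,0]],[[0,0,0],[0,0,0]],[[0,0,0],[0,0,0]]]' 0 15; python3 - <<'E'
from h import *
import cv2
show(); go([.122,0,.006],4)
c=read_camera("scene"); cv2.imwrite("pics/s12.png",cv2.resize(c["img"][170:290,130:260,::-1],None,fx=5,fy=5,interpolation=cv2.INTER_CUBIC))
E
```

```text
N 5 row cm [1.1, 0.01, 2.0] deg [-0.0, 0.01, 0.0] target [0.51  0.083 0.311] |t| 2.28
N 8 row cm [0.69, 0.01, 1.8] deg [-0.0, 0.01, 0.0] target [0.527 0.084 0.27 ] |t| 1.93
t: 27.45
tool_pos: [0.5101, 0.0831, 0.3128]
orientation: [-3.071, -0.086, -0.601]
force: [0.4, 0.4, -0.2]
opening: 0.0312
t 27.45 tip local mm [126.3   0.5  52. ] rot err deg [ 0.01  0.14 -0.02] F shelf [ 0.3  0.4 -0.3] open 31.2
N 4 row cm [-0.1, 0.01, 1.15] deg [-0.0, -0.04, 0.0] target [0.524 0.083 0.269] |t| 1.15
```

View pics/s12.png

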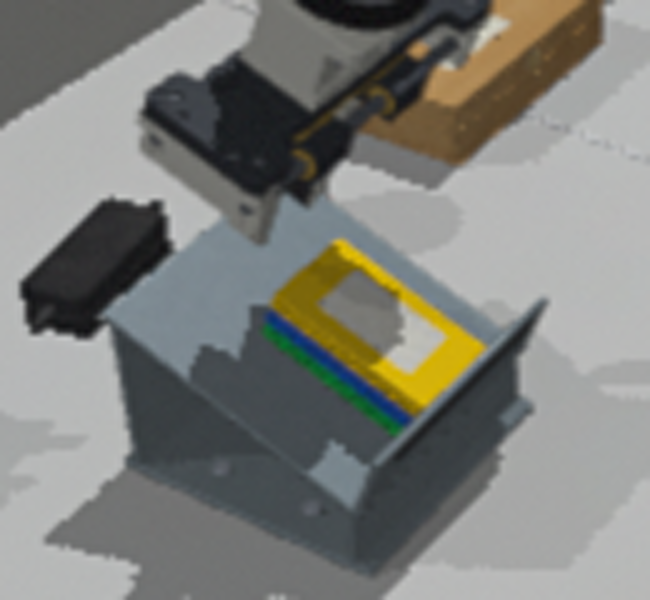

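```bash
python3 -m creep '[[[0,0,1.15],[0,0,0]],[[0,0,1.15],[0,0,0]],[[0,0,1.15],[0,0,0]],[[0,0,1.1],[0,0,0]],[[0,0,0],[0,0,0]],[[0,0,0],[0,0,0]]]' 30 15; python3 -c "
from h import *
show()"; python3 -m creep '[[[-0.4,0,0],[0,0,0]],[[-0.4,0,0],[0,0,0]],[[-0.3,0,0],[0,0,0]],[[0,0,0],[0,0,0]],[[0,0,0],[0,0,0]]]'; python3 -c "
from h import *
show()"
```

```text
t: 28.0
tool_pos: [0.5269, 0.084, 0.2686]
orientation: [-3.073, -0.086, -0.596]
force: [-0.3, -0.1, 1.7]
opening: 0.028
t 28.00 tip local mm [124.7   0.4   4.7] rot err deg [ 0.01 -0.06 -0.02] F shelf [ 0.3 -0.1  1.7] open 28.0
t: 28.42
tool_pos: [0.5168, 0.0835, 0.2657]
orientation: [-3.072, -0.086, -0.599]
force: [-0.3, 0.4, 0.7]
opening: 0.0274
t 28.42 tip local mm [114.7   0.5   5.8] rot err deg [ 0.01  0.08 -0.02] F shelf [0.  0.4 0.7] open 27.4
```

```bash
python3 -m creep '[[[-0.2,0,0],[0,0,0]],[[-0.2,0,0],[0,0,0]],[[0,0,0],[0,0,0]],[[0,0,0],[0,0,0]]]'; python3 -c "
from h import *
show()"; python3 -m creep '[[[-0.2,0,0],[0,0,0]],[[0,0,0],[0,0,0]],[[0,0,0],[0,0,0]]]'; python3 -c "
from h import *
show()"
```

```text
t: 28.75
tool_pos: [0.5133, 0.0832, 0.2639]
orientation: [-3.072, -0.086, -0.598]
force: [-0.3, 0.1, 0.1]
opening: 0.028
t 28.75 tip local mm [110.6   0.4   5.5] rot err deg [ 0.01  0.04 -0.01] F shelf [-0.2  0.1  0.2] open 28.0
t: 29.0
tool_pos: [0.5122, 0.0832, 0.2642]
orientation: [-3.071, -0.086, -0.603]
force: [5.2, 1.0, 1.7]
opening: 0.0278
t 29.00 tip local mm [110.3   0.5   6.1] rot err deg [ 0.01  0.2  -0.  ] F shelf [ 5.5  0.7 -0.4] open 27.8
```

```bash
python3 -m creep '[[[-0.15,0,0],[0,0,0]],[[0,0,0],[0,0,0]],[[0,0,0],[0,0,0]]]'; python3 -c "
from h import *
show()"; python3 -m creep '[[[0.5,0,0],[0,0,0]],[[0.7,0,0],[0,0,0]],[[0.3,0,-0.5],[0,0,0]],[[0,0,-2.5],[0,0,0]],[[0,0,-2.5],[0,0,0]],[[0,0,-2.5],[0,0,0]],[[0,0,-2.5],[0,0,0]],[[-1,0,-2.5],[0,0,0]],[[-1,0,-2.0],[0,0,0]],[[-1,0,0],[0,0,0]],[[-1,0,0],[0,0,0]],[[0,0,0],[0,0,0]]]' 100; python3 - <<'E'
from h import *
import cv2,pickle
show()
c=read_camera("wrist");pickle.dump(c,open("w13.pkl","wb"))
im=c["img"][:,:,::-1]
cv2.imwrite("pics/w13c.png",cv2.resize(im[45:275,155:360],None,fx=2.6,fy=2.6,interpolation=cv2.INTER_CUBIC))
c=read_camera("top"); cv2.imwrite("pics/t13.png",c["img"][:,:,::-1])
c=read_camera("scene"); cv2.imwrite("pics/s13.png",c["img"][:,:,::-1])
E
```

```text
t: 29.25
tool_pos: [0.5116, 0.0832, 0.2646]
orientation: [-3.07, -0.086, -0.607]
force: [8.3, 1.6, 1.9]
opening: 0.0275
t 29.25 tip local mm [110.4   0.5   6.7] rot err deg [0.02 0.36 0.  ] F shelf [ 8.5  1.1 -1.4] open 27.5
t: 30.25
tool_pos: [0.4296, 0.0786, 0.392]
orientation: [-3.072, -0.087, -0.596]
force: [-0.8, -0.6, 0.0]
opening: 0.0928
t 30.25 tip local mm [ 80.7   0.5 155.6] rot err deg [ 0.01 -0.04 -0.03] F shelf [-0.8 -0.6  0.3] open 92.8
```

View pics/w13c.png

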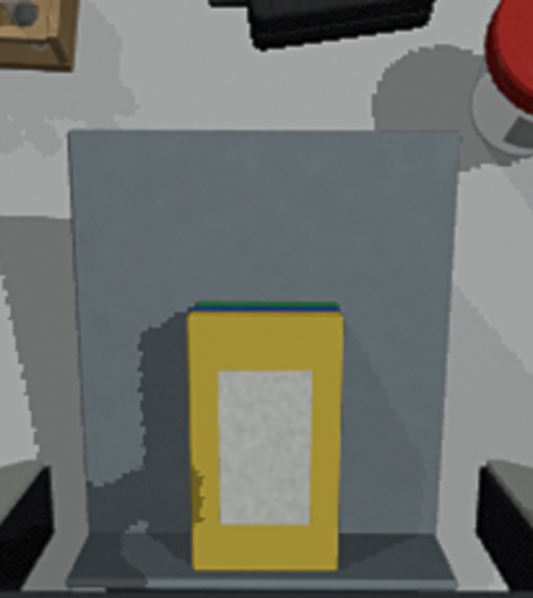

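View pics/s13.png

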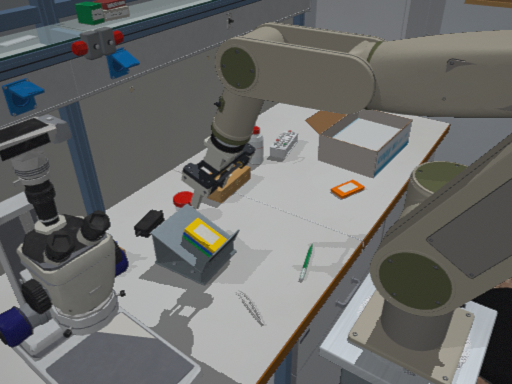

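The wrist view shows yellow, blue and green stacked square against the stop at about x=265, mid-board. Everything else is where it started, and the arm is clear of all of it.

```bash
python3 -c "
from plant import *
print(close_job())"
```

```text
the job is handed in; nothing more can be done
None
```

The job is done and handed in at about 30 s of the 64 s allowed. I slid the green mailer down to the stop, laid the blue on it and then the yellow on the blue, and slid each one against the stop before letting go. I finished with one gentle push of about 8 N on the upper ends of all three.

**Last checks:**
- **Snug:** under that last push the fingertips stayed at 110.3–110.4 mm, so there was no play left.
- **Flush and square:** the wrist picture shows the three upper ends flush to about 0.5 mm and square to the board.
- **Centred:** the stack is centred to about 1–2 mm. One fit put the green 1.8 mm off the middle, while my reading by eye gave about 0.9 mm.
- **Forces:** the highest I read was about 19 N, when I set the blue down on the green.
- **Surroundings:** the orange look-alike, cup, case and the other things are where they were. The gripper is open and clear of everything.

**Disagreement:** my first top-camera fit put the stand about 4 mm further right and turned about 1° more. I had most likely misread a corner in shadow, so I used the wrist-camera fit, and the contacts with the stop agreed with it.

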